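Switch the ball sorter to its other chute

TASK

The seesaw gate of the wooden ball sorter is tipped towards one chute: rock it over its pivot, by pressing or pushing it with the fingertips, so that it leads to the other chute. Then push the shutter's tab sideways to the end of its travel, so that all four wooden balls roll by themselves down that other chute into its bin. Do not pick up anything, do not touch the balls, and leave the bottle, tumbler, spool and rosebud where they are.

Things in the scene. Friction and masses are not known exactly. Their poses are not given: they have to be found in the camera images.
- sorter: The fixed wooden ball sorter. Origin on the desk under the middle of the gate; z up, +y to its left along the row right bin - gate - left bin, x away from the robot, up the feed trough. Base board 150 x 540 x 8 mm. Each side has a sloping chute 84 mm wide, from 85 to 160 mm out along y, then a grey bin.
- trough_end (a point): Middle of the feed trough's floor at its lower, gate end, 137 mm above the desk. The trough is 44 mm wide outside, 36 inside, walls 25 mm above its floor, and runs 170 mm along the sorter's +x, rising 20 mm. A ledge for the shutter, 22 mm wide, reaches from it to y = 92 mm on the left, top 137 mm high.
- gate (a joint): Tilt of the seesaw gate, rad, about a level pivot along the sorter's x: -0.24 to 0.24. Positive: left (+y) end down, balls roll left; negative: right end down. It starts resting at one stop, on either side. A weight above the pivot makes it flip: pressed past the middle (about 0.6 N at a paddle) it falls by itself to the other stop and stays.
- gate_pivot (a point): Middle of the gate's pivot, 100 mm above the desk. The gate is a wooden trough 190 mm long along y, 74 mm wide, walls 26 mm above the pivot. In the middle of its robot side a board 90 mm wide along y rises to 70 mm above the pivot; in front of it, at x = -66 to -30 mm, sits a steel weight, a lying cylinder of 36 mm diameter, axis 45 mm above the pivot.
- paddle_left (a point): Point on the top face of the gate's left thumb paddle, a plywood plate 40 mm along y, 50 mm along x, 6 mm thick, sticking out on the gate's robot side: 55 mm towards the robot, 75 mm left of and 26.5 mm above the pivot (in the gate's frame). It moves with the gate, about 144 mm high when raised (gate tipped right), 108 mm when lowered. Free space around and above.
- paddle_right (a point): The same on the right thumb paddle, 75 mm to the right of the pivot.
- shutter (a joint): Travel of the shutter, m: 0 closed (it blocks the trough), 0.045 fully open. It slides level towards the sorter's +y (left) only, against about 1.5 N of friction, and stays where it is left. The balls pass from about 0.036 on.
- shutter_tab (a point): Centre of the top face of the shutter's tab, 239 mm above the desk; moves with the shutter. The tab is a plywood block 16 mm along x, 34 along y, 44 tall, standing above the trough 65 mm along the sorter's x; below it a 4 mm plate goes down into the trough. Its right (-y) face is the one to push. Balls and trough there stay below 195 mm.
- bin_left (a point): Centre of the inner floor of the left bin, 12 mm above the desk; the bin is 136 mm along x and 110 mm along y inside, its outer wall 85 mm high, its end walls 68 mm.
- bin_right (a point): The same of the right bin.
- ball0_center (a point): Centre of wooden ball 1 of 4, 30 mm in diameter, about 12 g; the balls wait in single file in the feed trough behind the shutter.
- ball1_center (a point): Centre of wooden ball 2 of 4, 30 mm in diameter, about 12 g; the balls wait in single file in the feed trough behind the shutter.
- ball2_center (a point): Centre of wooden ball 3 of 4, 30 mm in diameter, about 12 g; the balls wait in single file in the feed trough behind the shutter.
- ball3_center (a point): Centre of wooden ball 4 of 4, 30 mm in diameter, about 12 g; the balls wait in single file in the feed trough behind the shutter.
- bottle: A purple drink bottle, 66 mm in diameter and 200 mm tall, standing right of the feed trough; origin at the centre of its underside. To be left alone.
- tumbler: A blue tumbler, 72 mm in diameter, 95 mm tall, standing left of the feed trough; origin at the centre of its underside. To be left alone.
- spool: A green spool of florist's wire, 44 mm in diameter, 42 mm tall, standing on the robot's side of the sorter; origin at the centre of its underside. To be left alone.
- rosebud: A dark pink artificial rosebud, 40 mm wide, 34 mm tall, to the left of the sorter; origin at the centre of its underside. To be left alone.
Things that resemble listed ones, but are neither listed nor needed, are in the scene too. What is shaped like the part that bears ball3_center but purple is not meant. What is shaped like the part that bears ball2_center but yellow is not meant.

How it is judged:
On the way, in this order (a step that is already met when the one before it is completed fails the run):
1. the gate is rocked over to the other side while the shutter is still shut (distance of paddle_left from where it was at the start of the episode above 0.025 m and (value of joint gate above 0.2 rad or value of joint gate below -0.2 rad) and value of joint shutter below 0.02 m), for 0.2 s.
2. the shutter is pushed open (value of joint shutter above 0.036 m), for 0.1 s.
At the end, for the whole second after the job is handed in: The gate rests on the side other than where it started (at least 0.2 rad over), the shutter is open by more than 36 mm, and all four balls lie inside the bin on the side to which the gate now tips (distance of paddle_left from where it was at the start of the episode above 0.025 m and value of joint shutter above 0.036 m and ((value of joint gate above 0.2 rad and y of ball0_center in the frame of sorter between 0.156 and 0.27 m and x of ball0_center in the frame of sorter between -0.07 and 0.07 m and z of each of ball0_center, ball1_center, ball2_center, ball3_center in the frame of sorter below 0.062 m and y of ball1_center in the frame of sorter between 0.156 and 0.27 m and x of ball1_center in the frame of sorter between -0.07 and 0.07 m and y of ball2_center in the frame of sorter between 0.156 and 0.27 m and x of ball2_center in the frame of sorter between -0.07 and 0.07 m and y of ball3_center in the frame of sorter between 0.156 and 0.27 m and x of ball3_center in the frame of sorter between -0.07 and 0.07 m) or (value of joint gate below -0.2 rad and y of ball0_center in the frame of sorter between -0.27 and -0.156 m and x of ball0_center in the frame of sorter between -0.07 and 0.07 m and z of each of ball0_center, ball1_center, ball2_center, ball3_center in the frame of sorter below 0.062 m and y of ball1_center in the frame of sorter between -0.27 and -0.156 m and x of ball1_center in the frame of sorter between -0.07 and 0.07 m and y of ball2_center in the frame of sorter between -0.27 and -0.156 m and x of ball2_center in the frame of sorter between -0.07 and 0.07 m and y of ball3_center in the frame of sorter between -0.27 and -0.156 m and x of ball3_center in the frame of sorter between -0.07 and 0.07 m))); the robot touches nothing.
It fails at once if a ball is touched by the robot (contact force between any of the fingers, the arm and ball0 above 0.3 N or contact force between any of the fingers, the arm and ball1 above 0.3 N or contact force between any of the fingers, the arm and ball2 above 0.3 N or contact force between any of the fingers, the arm and ball3 above 0.3 N).
It fails at once if a ball is lifted out (height (world z) of any of ball0_center, ball1_center, ball2_center, ball3_center above 0.21 m).
It fails at once if the bottle, tumbler, spool or rosebud is moved by more than 25 mm, tipped or lifted (distance of any of bottle, tumbler, spool, rosebud from where it was at the start of the episode above 0.025 m or angle between any of bottle, tumbler, spool, rosebud's own z axis and vertical above 0.3 rad).
It also fails if it takes over 45 s, if anything falls off the work surface, if the arm or the gripper's body presses on something with over 40 N, if the wrist force passes 120 N, or if a joint passes its speed limit or range.

ROBOT

A 7-joint arm with a two-finger parallel gripper is mounted at the origin on the work surface. World frame = base frame: x ahead of the robot, y to its left, z up, the work surface at z = 0. Lengths are in m, angles in rad, forces in N, time in s.
With the tool pointing down it reaches from about 0.35 to 0.9 m from the base axis. Payload 7.2 kg.
Tool frame: the origin (TCP) lies midway between the tips of the shut fingers; the grasp point (between the pads) lies 19 mm behind it (manip.grasp_offset is the distance from the TCP to the grasp point, in m); z points along the fingers, x is the direction in which the jaws open and shut, and the axes are right-handed (so a half turn about z gives the same grasp; the last joint's range is limited). The gripper opens to 85 mm and grips with 20 to 120 N. Pads are 22 mm wide; open, the fingers measure 114 mm over their backs; the gripper's body (76 mm by 85 mm) begins 54 mm behind the grasp point. The pads swing forward as they close: fully open they stand 13 mm farther back than shut.
Start: joints at [-1.341, 0.411, -0.013, 1.596, 0.006, 1.134, -0.082], TCP at [0.183, 0.597, 0.231] pointing down, gripper open.
Joint ranges: [-2.95, 2.95], [-0.29, 1.99], [-1.47, 1.44], [0.14, 2.54], [-1.03, 4.17], [0.13, 1.85], [-2.86, 2.86]. Speed limits (rad/s): [2.39, 2.39, 3.01, 3.01, 3.14, 3.14, 3.14].

INTERFACE

Orientations are given as a unit quaternion [w, x, y, z].
In Python, from rig import manip gives the robot as it stands.
- The arm moves only by the tool step_arm, never from a script. Its argument "commands" is text: rows parted by semicolons, each of 7 numbers parted by spaces: the turn, a rotation vector about the tool's x, y, z in rad, then the shift along the tool's x, y, z in m, then the finger opening in m, from 0 to 0.0854. A call has 1 to 20 rows; each row shifts and turns the pose as measured when the row begins, along the tool's axes as they then stand; what a row does not reach is not made up. A row lasts 1/10 s, in which the tool goes at most 50 mm and 8.59 degrees, less where a joint would pass 70% of its speed; a pose out of reach is approached as far as the arm can. A call with a gripper value outside its range is refused whole. The fingers move at their own pace and stop on an object; the grip force is fixed at half the most. Time passes only in rows, so rows that do not move let the fingers close. It gives the time, the measured TCP pose, the force and the opening at its end, in the units of the state.
- manip.observe(): the state, without advancing time (a new reading comes with each control period).
- manip.get_image(name): name is "scene" or "side" or "wrist"; returns the picture (420x560x3 uint8, blue, green, red); there is no depth.
- manip.camera_params(name): a dict with "fx", "fy", "cx", "cy" (pixels), "world_from_camera" (4x4, takes a point from camera to world coordinates); the wrist camera has in their place "mount" (4x4, takes a point from camera to tool coordinates, whose origin is the TCP and whose axes are the tool frame's). Camera axes: x right, y down, z forward; pixel columns grow to the right and rows downward; lengths in m; the calibration is good to about 2 mm. A picture is of the moment at which its call begins: read the wrist's pose just before it. camera_params takes no time and is no camera call.
- manip.close_job(): hands the job in, once; it reports no verdict.
The state is a dict: "t": time; "joint_positions": joint angles; "joint_velocities": joint speeds; "joint_efforts": joint torques, N m; "ee_pos": TCP position; "ee_rot": TCP orientation; "ft_force": force on the tool from outside, world axes, zero at the start; "moment": the same for the moment, N m; "width": finger opening in m.
Only numpy, scipy, OpenCV 4.12 (cv2) and the standard library are available. Lean on these libraries where they do the work, as an engineer would, in place of code of your own. Each camera call takes 0.05 s, during which the arm holds its last target.

## Working session

There is one attempt and no reset: what is moved stays moved. The work goes in short steps, Python scripts to look and compute and a tool call to move; the robot and the scene stay as the last step left them, time stands still between calls to the robot, and variables do not carry over. Pictures are saved under pics/ and viewed, and the job is handed in when it is done.

Besides the shell and the picture viewer there is one more tool, called after ">>>" by a JSON object that holds its "method" and its "body". step_arm: Moves the arm, as the interface text tells. Its arguments: {"type":"object","properties":{"commands":{"type":"string"}},"required":["commands"]}

```bash
mkdir -p pics; python3 - <<'E'
from rig import manip
import cv2
s=manip.observe();print(s)
for n in("scene","side","wrist"):
    cv2.imwrite(f"pics/{n}0.png",manip.get_image(n));print(n,manip.camera_params(n))
E
```

```text
{'t': 0.0, 'joint_positions': array([-1.34121334,  0.41189792, -0.01273007,  1.59708406,  0.00563757,
        1.13432105, -0.08220262]), 'joint_velocities': array([ 0.00101461, -0.00020965, -0.0009926 ,  0.0009948 ,  0.00051638,
       -0.00137816,  0.00058503]), 'joint_efforts': array([-1.74901452e-04, -6.00633073e+01,  6.81958459e-01, -2.99401313e+01,
        1.37758307e-02,  1.08870925e-02,  3.90528851e-05]), 'ee_pos': array([0.18326525, 0.5969787 , 0.23043786]), 'ee_rot': array([ 5.54560056e-04,  8.04160526e-01,  5.94411598e-01, -6.27315202e-04]), 'ft_force': array([ 0.59743643, -0.5769086 , -0.70417441]), 'moment': array([-0.05265933, -0.0203195 ,  0.03348961]), 'width': 0.08507589462087163}
scene {'fx': 390.8143962383325, 'fy': 390.8143962383325, 'cx': 282.36893134609227, 'cy': 208.51699131993294, 'world_from_camera': array([[ 0.53351408,  0.54590765, -0.64602443,  1.17046068],
       [ 0.8456876 , -0.33235581,  0.4175549 , -0.2898491 ],
       [ 0.01323644, -0.76910627, -0.63898383,  0.70243427],
       [ 0.        ,  0.        ,  0.        ,  1.        ]])}
side {'fx': 424.4236457683974, 'fy': 424.4236457683974, 'cx': 276.72956079697076, 'cy': 211.12007659364357, 'world_from_camera': array([[ 0.66054159, -0.55683213,  0.50360976,  0.11081985],
       [-0.75077768, -0.49364871,  0.4389121 , -0.39570846],
       [ 0.00420595, -0.66801866, -0.74413264,  0.92714449],
       [ 0.        ,  0.        ,  0.        ,  1.        ]])}
wrist {'fx': 291.1825948282401, 'fy': 291.1825948282401, 'cx': 278.2862655610305, 'cy': 208.27669813566754, 'mount': array([[ 9.99999926e-01,  9.37130209e-05,  3.73732272e-04,
         2.82980009e-04],
       [-1.89891664e-04,  9.63860238e-01,  2.66408343e-01,
        -6.76254221e-02],
       [-3.35259746e-04, -2.66408394e-01,  9.63860184e-01,
        -1.42914677e-01],
       [ 0.00000000e+00,  0.00000000e+00,  0.00000000e+00,
         1.00000000e+00]])}
```

View pics/scene0.png

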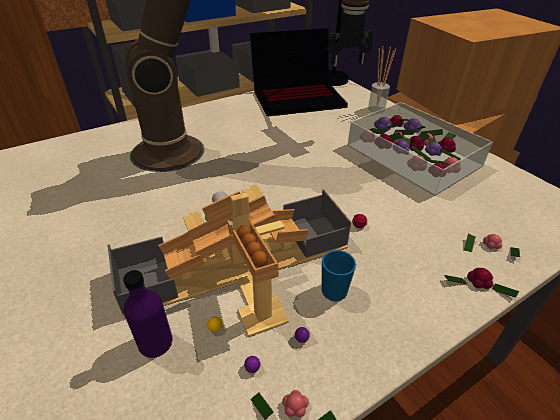

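View pics/side0.png

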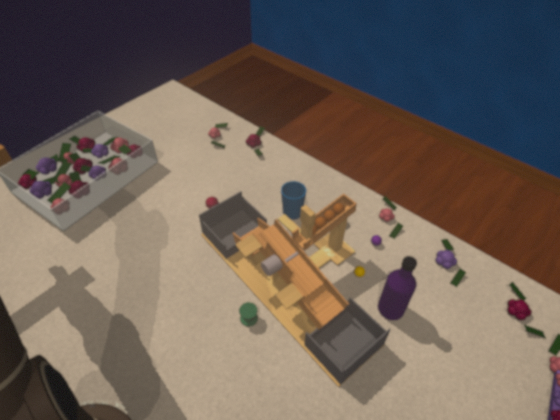

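View pics/wrist0.png

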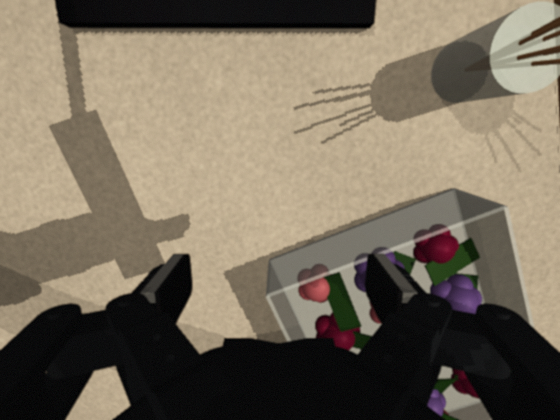

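The scene view shows the sorter at about (235,250) with the balls in the trough. The side view shows the gate at about (300,270). I'll enlarge both.

```bash
python3 - <<'E'
import cv2
a=cv2.imread('pics/scene0.png')[170:350,90:370];cv2.imwrite('pics/sceneZ.png',cv2.resize(a,None,fx=2.85,fy=2.85,interpolation=cv2.INTER_CUBIC))
a=cv2.imread('pics/side0.png')[170:390,180:420];cv2.imwrite('pics/sideZ.png',cv2.resize(a,None,fx=2.7,fy=2.7,interpolation=cv2.INTER_CUBIC))
E
```

```text
(no output)
```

View pics/sceneZ.png

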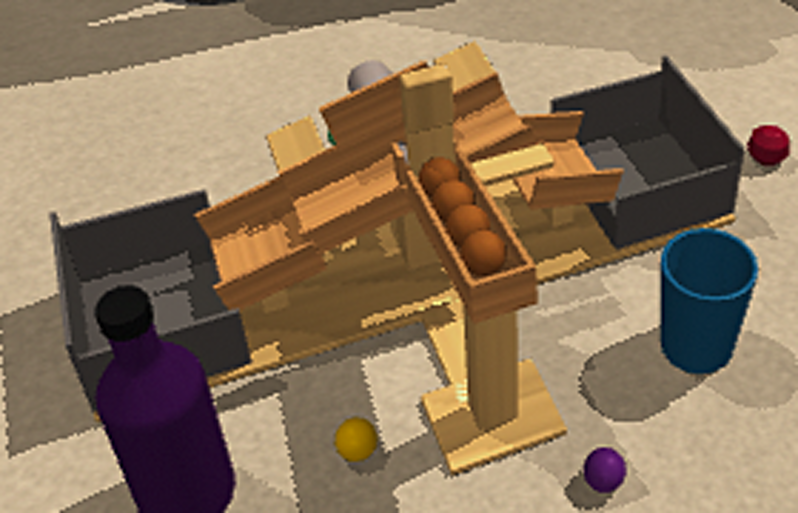

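View pics/sideZ.png

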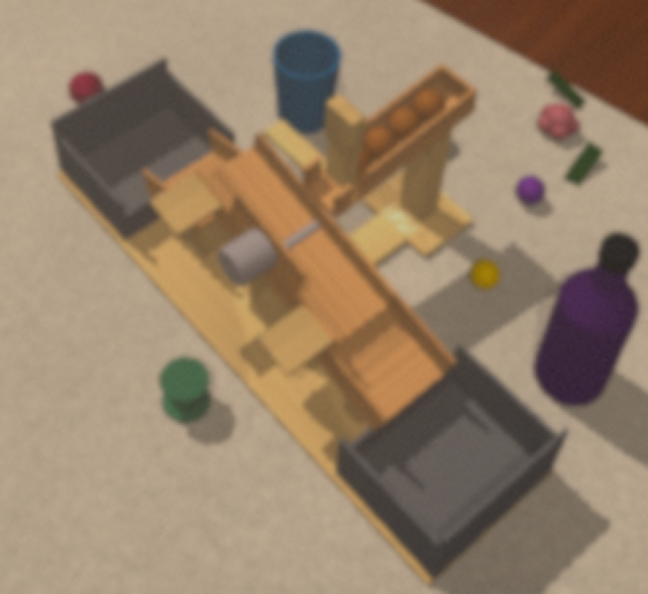

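```bash
cat > h.py <<'E'
import numpy as np
from rig import manip
def ray(n,u,v):
    c=manip.camera_params(n);T=c["world_from_camera"]
    d=T[:3,:3]@np.array([(u-c["cx"])/c["fx"],(v-c["cy"])/c["fy"],1]);return T[:3,3],d/np.linalg.norm(d)
def onz(n,u,v,z):
    o,d=ray(n,u,v);return o+d*(z-o[2])/d[2]
def proj(n,p):
    c=manip.camera_params(n);T=np.linalg.inv(c["world_from_camera"]);q=T[:3,:3]@p+T[:3,3]
    return c["fx"]*q[0]/q[2]+c["cx"],c["fy"]*q[1]/q[2]+c["cy"]
def tri(u1,u2):
    (o1,d1),(o2,d2)=ray("scene",*u1),ray("side",*u2)
    A=np.stack([d1,-d2],1);t=np.linalg.lstsq(A,o2-o1,rcond=None)[0]
    a,b=o1+t[0]*d1,o2+t[1]*d2;return (a+b)/2,np.linalg.norm(a-b)
S=lambda u,v:(90+(u+.5)/2.85-.5,170+(v+.5)/2.85-.5)
D=lambda u,v:(180+(u+.5)/2.7-.5,170+(v+.5)/2.7-.5)
E
python3 - <<'E'
from h import *
np.set_printoptions(precision=4,suppress=True)
sor=[];w=[]
for n,p,loc in [("side",D(60,176),(-.075,.27)),("side",D(433,582),(-.075,-.27)),("scene",S(95,414),(.075,-.27)),("scene",S(735,219),(.075,.27))]:
    P=onz(n,*p,.006);print(loc,P);w.append(P[:2]);sor.append(loc)
w=np.array(w);sor=np.array(sor)
H=(sor-sor.mean(0)).T@(w-w.mean(0));th=np.arctan2(H[0,1]-H[1,0],H[0,0]+H[1,1])
R=np.array([[np.cos(th),-np.sin(th)],[np.sin(th),np.cos(th)]]);t=w.mean(0)-R@sor.mean(0)
print("yaw",th,"org",t,"res",w-(sor@R.T+t))
f=lambda x,y,z:np.r_[R@[x,y]+t,z]
print("padL",f(-.055,.075*.97-.0265*.24,.144),"tab",f(.065,0,.239))
import cv2
for n,c in(("scene",S),("side",D)):
    im=cv2.imread(f"pics/{n}0.png");im=cv2.resize(im,None,fx=3,fy=3,interpolation=cv2.INTER_CUBIC)
    s=-.24
    def g(x,y,z):
        return f(x,y*np.cos(s)-z*np.sin(s),.1+y*np.sin(s)+z*np.cos(s))
    pts=[f(.065+a,b,.239) for a in(-.008,.008) for b in(-.017,.017)]+[g(-.055+a,k*.075+b,.0265) for k in(-1,1) for a in(-.025,.025) for b in(-.02,.02)]+[f(0,0,.137),f(.17,0,.157)]
    for P in pts:
        u,v=proj(n,P);cv2.circle(im,(int(3*u+1.5),int(3*v+1.5)),2,(0,255,0),-1)
    x0,y0=(450,510) if n=="scene" else (540,510)
    cv2.imwrite(f"pics/{n}chk.png",im[y0:y0+560,x0:x0+700])
print(tri(S(428,76),D(347,108)))
E
```

```text
(-0.075, 0.27) [0.53   0.2445 0.006 ]
(-0.075, -0.27) [ 0.4491 -0.2831  0.006 ]
(0.075, -0.27) [ 0.5873 -0.3044  0.006 ]
(0.075, 0.27) [0.6772 0.2253 0.006 ]
yaw -0.15882381156075892 org [ 0.5609 -0.0294] res [[ 0.0005 -0.0046]
 [ 0.005   0.0011]
 [-0.005   0.0035]
 [-0.0005 -0.    ]]
padL [0.5171 0.0448 0.144 ] tab [ 0.6251 -0.0397  0.239 ]
(array([ 0.6268, -0.0371,  0.2374]), np.float64(0.0010964181294675496))
```

View pics/scenechk.png

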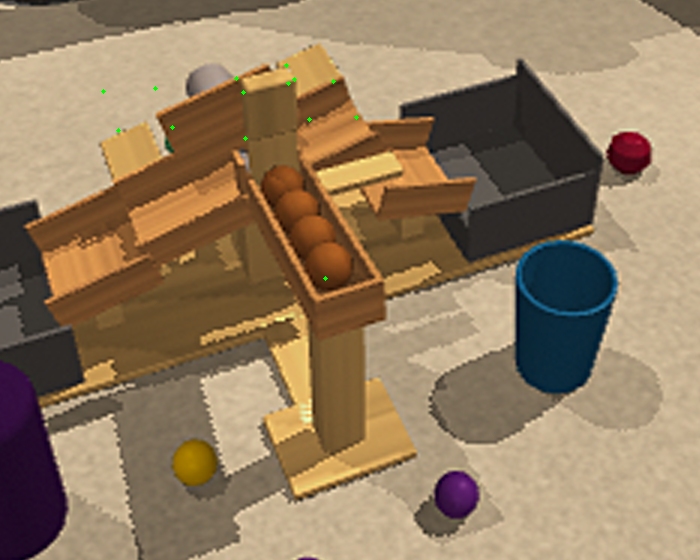

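View pics/sidechk.png

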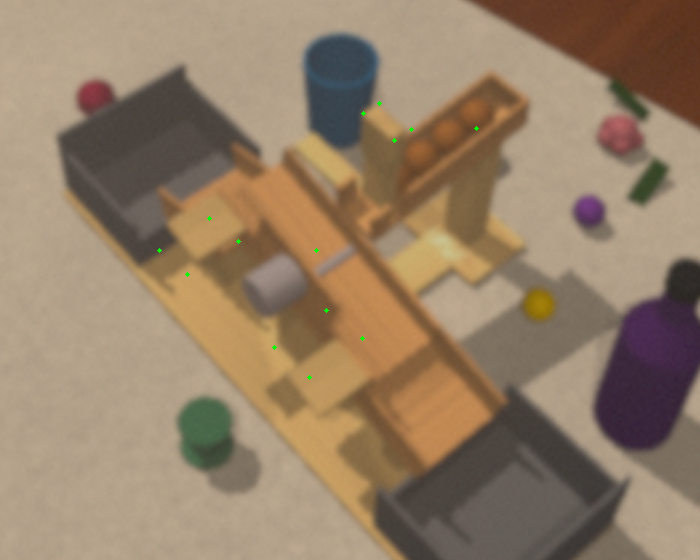

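```bash
cat >> h.py <<'E'
th=-.1588;R=np.array([[np.cos(th),-np.sin(th)],[np.sin(th),np.cos(th)]]);t=np.array([.561,-.029])
f=lambda x,y,z:np.r_[R@[x,y]+t,z]
def g(x,y,z,s):
    s=-s;return f(x,y*np.cos(s)-z*np.sin(s),.1+y*np.sin(s)+z*np.cos(s))
E
python3 - <<'E'
from h import *
import cv2
np.set_printoptions(precision=4,suppress=True)
ims=[]
for n in("scene","side"):
    im=cv2.imread(f"pics/{n}0.png");im=cv2.resize(im,None,fx=3,fy=3,interpolation=cv2.INTER_CUBIC)
    pts=[f(.065+a,b,.239) for a in(-.008,.008) for b in(-.017,.017)]+[g(-.055+a,k*.075+b,.0265,-.24) for k in(-1,1) for a in(-.025,.025) for b in(-.02,.02)]+[f(a*.075,b*.27,.008) for a in (-1,1) for b in (-1,1)]
    for P in pts:
        u,v=proj(n,P);cv2.circle(im,(int(3*u+1.5),int(3*v+1.5)),2,(0,255,0),-1)
    x0,y0=(450,510) if n=="scene" else (540,540)
    ims.append(im[y0:y0+420,x0:x0+700])
cv2.imwrite("pics/chk2.png",cv2.resize(np.vstack(ims),None,fx=.71,fy=.71))
s=manip.observe()
from scipy.spatial.transform import Rotation as Ro
q=s['ee_rot'];M=Ro.from_quat([q[1],q[2],q[3],q[0]]).as_matrix();print(M)
for nm,p in(("padL",g(-.055,.075,.0265,-.24)),("padL dn",g(-.055,.075,.0265,.24)),("tab",f(.065,0,.239)),("tabR",f(.065,-.017,.239))):print(nm,p)
E
```

```text
[[ 0.2934  0.956  -0.0003]
 [ 0.956  -0.2934 -0.0012]
 [-0.0012  0.0001 -1.    ]]
padL [0.5172 0.0454 0.1436]
padL dn [0.5192 0.0579 0.1079]
tab [ 0.6252 -0.0393  0.239 ]
tabR [ 0.6225 -0.0561  0.239 ]
```

View pics/chk2.png

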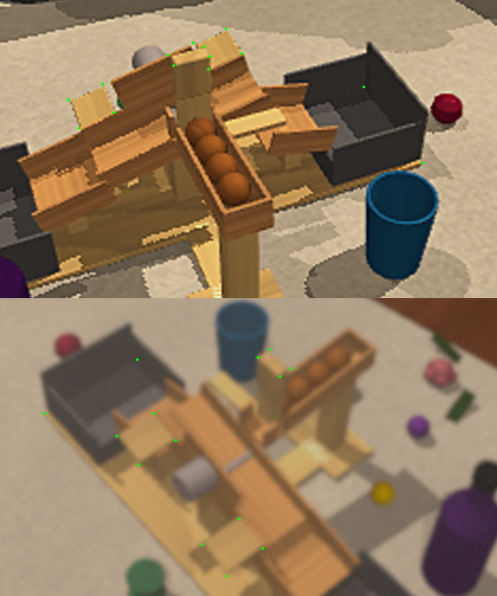

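The green points fall on the tab, paddle and board corners in both views, which agrees with the yaw of -0.159 and the origin of about (0.561,-0.029). The left paddle is raised, so the gate is tipped right. I'll move over the left paddle with the fingers shut.

>>> {"method": "step_arm", "body": {"commands": "0 0 -0.141 0 0 -0.02 0;0 0 0 -0.03 0.026 -0.01 0;0 0 0 -0.03 0.026 0 0;0 0 0 -0.03 0.026 0 0;0 0 0 -0.03 0.026 0 0;0 0 0 -0.03 0.026 0 0;0 0 0 -0.03 0.026 0 0;0 0 0 -0.03 0.026 0 0;0 0 0 -0.03 0.026 0 0;0 0 0 -0.03 0.026 0 0;0 0 0 -0.03 0.026 0 0;0 0 0 -0.03 0.026 0 0;0 0 0 -0.03 0.026 0 0"}}

```text
t: 1.45
ee_pos: [0.442, 0.183, 0.2588]
ee_rot: [-0.0, 0.755, 0.656, -0.003]
ft_force: [1.1, 0.5, 0.3]
width: 0.0003
```

```bash
cat >> h.py <<'E'
from scipy.spatial.transform import Rotation as Ro
def st():
    s=manip.observe();q=s['ee_rot'];M=Ro.from_quat([q[1],q[2],q[3],q[0]]).as_matrix();p=s['ee_pos']
    print("t",s['t'],"pos",p.round(4),"sorter",(R.T@(p[:2]-t)).round(4),"F",s['ft_force'].round(2),"w",round(s['width'],4));print(M.round(3));return p,M
def go(x,y,z):
    p,M=st();print("tool delta",(M.T@(f(x,y,z)-p)).round(4))
E
python3 - <<'E'
from h import *
go(-.06,.082,.2)
for n,u in(("bottle neck",(133,278)),):print(n,R.T@(onz("scene",*u,.2)[:2]-t))
E
```

```text
t 1.45 pos [0.442  0.183  0.2588] sorter [-0.151   0.1906] F [1.11 0.54 0.25] w 0.0003
[[ 0.139  0.99  -0.004]
 [ 0.99  -0.139 -0.003]
 [-0.004 -0.003 -1.   ]]
tool delta [-0.1101  0.0891  0.059 ]
bottle neck [ 0.1610742  -0.21540854]
```

>>> {"method": "step_arm", "body": {"commands": "0 0 -0.02 -0.03 0.024 0 0;0 0 0 -0.03 0.024 0.01 0;0 0 0 -0.03 0.024 0.02 0;0 0 0 -0.02 0.017 0.015 0;0 0 0 0 0 0.01 0;0 0 0 0 0 0 0"}}

```text
t: 2.05
ee_pos: [0.5207, 0.0512, 0.2025]
ee_rot: [0.001, 0.751, 0.661, -0.002]
ft_force: [0.4, 0.0, -0.5]
width: -0.0001
```

```bash
python3 - <<'E'
from h import *
import cv2
go(-.06,.082,.15)
a=manip.get_image("side");cv2.imwrite("pics/s1.png",cv2.resize(a[120:400,150:450],None,fx=2,fy=2))
E
```

```text
t 2.05 pos [0.5207 0.0512 0.2025] sorter [-0.0525  0.0728] F [ 0.43  0.03 -0.49] w -0.0001
[[ 0.127  0.992 -0.002]
 [ 0.992 -0.127 -0.005]
 [-0.005 -0.001 -1.   ]]
tool delta [ 0.0097 -0.0072  0.0525]
```

View pics/s1.png

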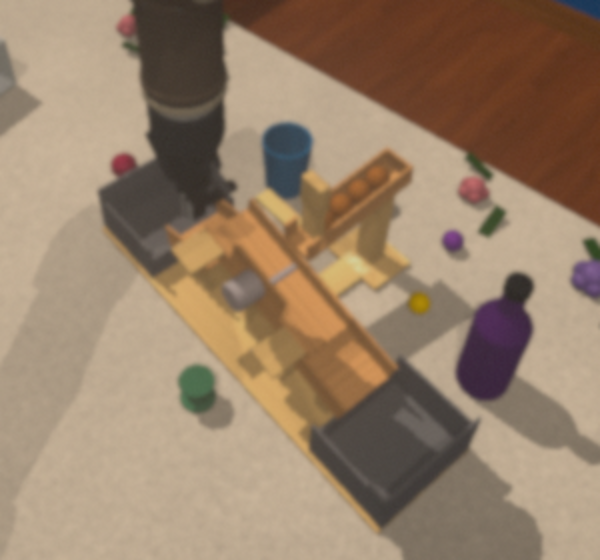

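The fingertips are above the left paddle. Next I'll go down and press.

>>> {"method": "step_arm", "body": {"commands": "0 0 0.03 0.01 -0.007 0.02 0;0 0 0 0 0 0.02 0;0 0 0 0 0 0.01 0;0 0 0 0 0 0.01 0;0 0 0 0 0 0.01 0;0 0 0 0 0 0.01 0"}}

```text
t: 2.7
ee_pos: [0.517, 0.0692, 0.1255]
ee_rot: [0.002, 0.758, 0.652, 0.003]
ft_force: [-0.2, 0.5, -0.0]
width: 0.0
```

```bash
python3 - <<'E'
from h import *
import cv2
go(-.06,.082,.115)
a=manip.get_image("side");cv2.imwrite("pics/s2.png",cv2.resize(a[120:400,150:450],None,fx=2,fy=2))
E
```

```text
t 2.7 pos [0.517  0.0692 0.1255] sorter [-0.059  0.09 ] F [-0.23  0.48 -0.04] w 0.0
[[ 0.149  0.989  0.008]
 [ 0.989 -0.149  0.001]
 [ 0.002  0.007 -1.   ]]
tool delta [-0.0081 -0.0012  0.0104]
```

View pics/s2.png

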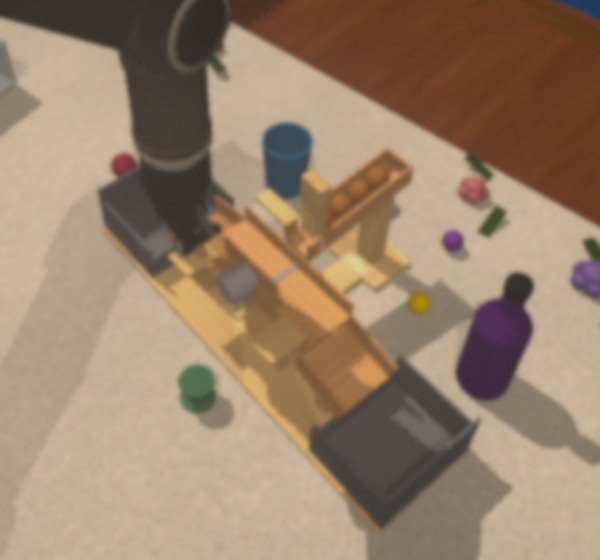

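The gate's right end is now raised near (350,300) and the wrist force is about 0, so it has flipped over. I'll go up and check.

>>> {"method": "step_arm", "body": {"commands": "0 0 0 0 0 -0.03 0;0 0 0 0 0 -0.04 0;0 0 0 0 0 -0.04 0;0 0 0 0 0 -0.04 0;0 0 0 -0.03 -0.03 0 0;0 0 0 -0.04 -0.02 0 0;0 0 0 -0.04 -0.02 0 0;0 0 0 -0.04 0 0 0"}}

```text
t: 3.55
ee_pos: [0.4226, -0.0687, 0.2792]
ee_rot: [0.002, 0.755, 0.655, 0.002]
ft_force: [0.8, -0.4, 0.5]
width: 0.0001
```

```bash
python3 - <<'E'
from h import *
import cv2
go(.065,-.075,.26)
ims=[]
for n in("scene","side"):
    im=manip.get_image(n);im=cv2.resize(im,None,fx=3,fy=3,interpolation=cv2.INTER_CUBIC)
    pts=[g(-.055+a,k*.075+b,.0265,.24) for k in(-1,1) for a in(-.025,.025) for b in(-.02,.02)]
    for P in pts:
        u,v=proj(n,P);cv2.circle(im,(int(3*u+1.5),int(3*v+1.5)),2,(0,255,0),-1)
    x0,y0=(450,510) if n=="scene" else (540,540)
    ims.append(im[y0:y0+420,x0:x0+700])
cv2.imwrite("pics/chk3.png",cv2.resize(np.vstack(ims),None,fx=.71,fy=.71))
E
```

```text
t 3.55 pos [ 0.4226 -0.0687  0.2792] sorter [-0.1304 -0.0611] F [ 0.8  -0.4   0.53] w 0.0001
[[ 0.141  0.99   0.005]
 [ 0.99  -0.141 -0.   ]
 [ 0.     0.005 -1.   ]]
tool delta [-0.0172  0.195   0.0202]
```

View pics/chk3.png

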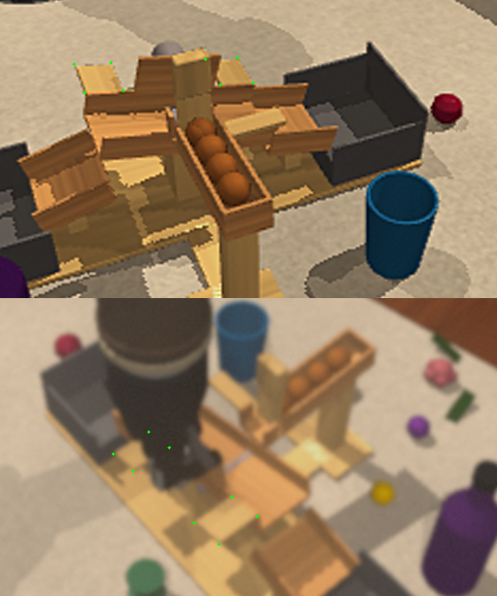

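The paddles match the predicted corners for +0.24 in both views, so the gate is now tipped left. Next I'll move to the right side of the shutter tab.

>>> {"method": "step_arm", "body": {"commands": "0 0 0 -0.018 0.02 0 0;0 0 0.018 0 0.04 0 0;0 0 0 0 0.04 0 0;0 0 0 0 0.04 0 0;0 0 0 0 0.03 0 0;0 0 0 0 0.02 0 0;0 0 0 0 0 0.01 0;0 0 0 0 0 0 0"}}

```text
t: 4.45
ee_pos: [0.6162, -0.1221, 0.2693]
ee_rot: [0.002, 0.765, 0.645, 0.003]
ft_force: [0.1, -0.3, 0.1]
width: -0.0002
```

```bash
python3 - <<'E'
from h import *
import cv2
go(.065,-.06,.213)
a=manip.get_image("scene");cv2.imwrite("pics/a4.png",cv2.resize(a[130:340,130:390],None,fx=2.5,fy=2.5))
E
```

```text
t 4.45 pos [ 0.6162 -0.1221  0.2693] sorter [ 0.0692 -0.0832] F [ 0.12 -0.31  0.15] w -0.0002
[[ 0.169  0.986  0.008]
 [ 0.986 -0.169  0.001]
 [ 0.002  0.008 -1.   ]]
tool delta [ 0.023  -0.0049  0.0563]
```

View pics/a4.png

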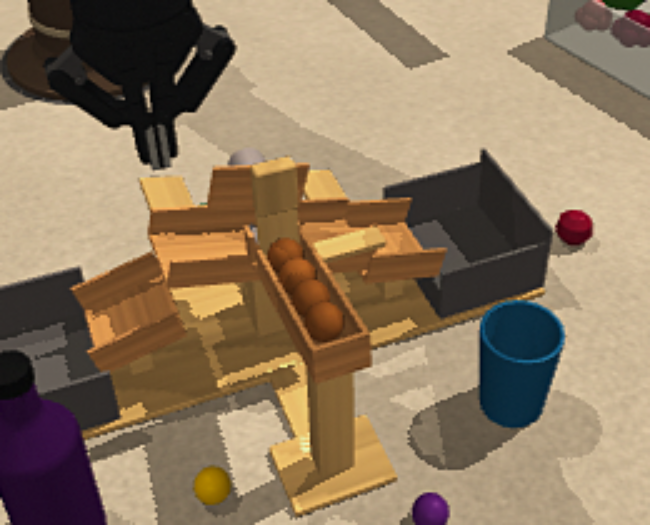

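The tip at (155,165) is right of the tab at (275,170), with clear space below. I'll go down beside the tab and then push left in small steps.

>>> {"method": "step_arm", "body": {"commands": "0 0 0 0.005 -0.005 0.02 0;0 0 0 0.005 0 0.02 0;0 0 0 0.005 0 0.012 0;0 0 0 0 0 0.003 0;0 0 0 0 0 0 0"}}

```text
t: 5.0
ee_pos: [0.6121, -0.1051, 0.2164]
ee_rot: [0.003, 0.765, 0.644, 0.006]
ft_force: [-0.0, -0.2, 0.2]
width: 0.0001
```

```bash
python3 - <<'E'
from h import *
import cv2
go(.064,-.05,.213)
a=manip.get_image("scene");cv2.imwrite("pics/a5.png",cv2.resize(a[130:340,130:390],None,fx=2.5,fy=2.5))
E
```

```text
t 5.0 pos [ 0.6121 -0.1051  0.2164] sorter [ 0.0625 -0.0671] F [-0.04 -0.2   0.19] w 0.0001
[[ 0.17   0.985  0.012]
 [ 0.985 -0.17   0.002]
 [ 0.005  0.012 -1.   ]]
tool delta [0.0171 0.0013 0.0035]
```

View pics/a5.png

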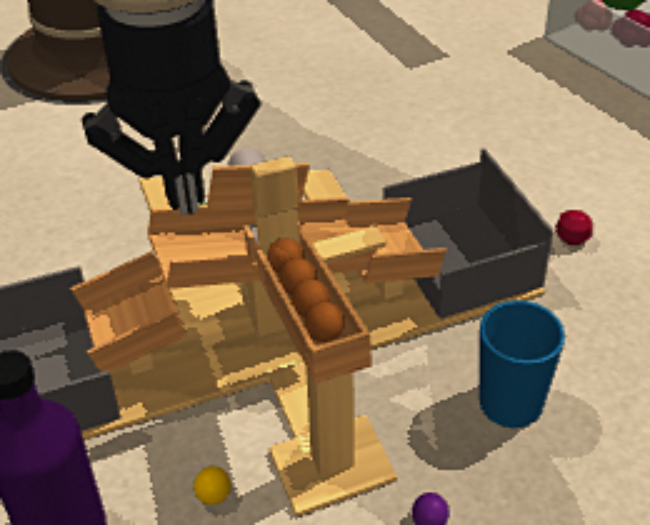

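>>> {"method": "step_arm", "body": {"commands": "0 0 0 0.015 0.001 0.003 0;0 0 0 0.012 0 0 0;0 0 0 0.012 0 0 0;0 0 0 0.012 0 0 0;0 0 0 0.01 0 0 0"}}

```text
t: 5.55
ee_pos: [0.625, -0.0425, 0.2162]
ee_rot: [0.005, 0.766, 0.643, 0.006]
ft_force: [-1.1, -1.3, 0.3]
width: 0.0
```

```bash
python3 - <<'E'
from h import *
import cv2
go(.064,.015,.213)
a=manip.get_image("scene");cv2.imwrite("pics/a6.png",cv2.resize(a[130:340,130:390],None,fx=2.5,fy=2.5))
E
```

```text
t 5.55 pos [ 0.625  -0.0425  0.2162] sorter [ 0.0653 -0.0032] F [-1.14 -1.3   0.32] w 0.0
[[ 0.172  0.985  0.015]
 [ 0.985 -0.172  0.001]
 [ 0.004  0.015 -1.   ]]
tool delta [ 0.0182 -0.0016  0.0032]
```

View pics/a6.png

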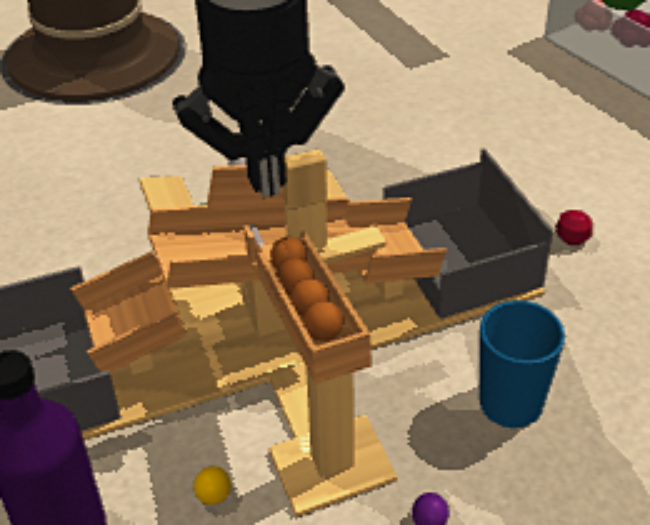

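The tab has moved about 25 mm, to (305,170), and the force is about 1.7 N. I'll push on to the end of its travel.

>>> {"method": "step_arm", "body": {"commands": "0 0 0 0.01 0 0 0;0 0 0 0.007 0 0 0;0 0 0 0.005 0 0 0"}}

```text
t: 5.9
ee_pos: [0.6284, -0.0219, 0.2163]
ee_rot: [0.006, 0.766, 0.643, 0.004]
ft_force: [-5.3, -20.9, 1.8]
width: 0.0007
```

```bash
python3 - <<'E'
from h import *
import cv2
st()
a=manip.get_image("scene");cv2.imwrite("pics/a7.png",cv2.resize(a[130:340,130:390],None,fx=2.5,fy=2.5))
E
```

```text
t 5.9 pos [ 0.6284 -0.0219  0.2163] sorter [0.0654 0.0177] F [ -5.27 -20.92   1.81] w 0.0007
[[ 0.173  0.985  0.014]
 [ 0.985 -0.173 -0.004]
 [-0.002  0.014 -1.   ]]
```

View pics/a7.png

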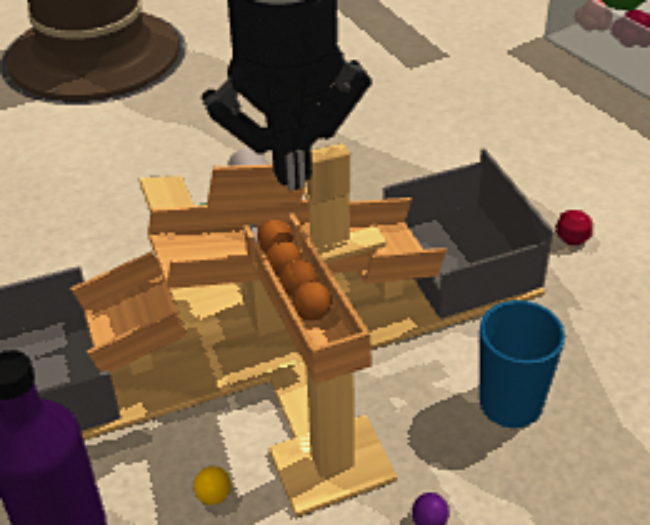

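The stop is reached, at about 21 N, and the balls are rolling. I'll back off sideways and then go up.

>>> {"method": "step_arm", "body": {"commands": "0 0 0 -0.01 0 0 0;0 0 0 -0.03 0 0 0;0 0 0 -0.02 0 -0.02 0;0 0 0 0 0 -0.04 0;0 0 0 0 0 -0.04 0;0 0 0 0 0 0 0;0 0 0 0 0 0 0;0 0 0 0 0 0 0;0 0 0 0 0 0 0;0 0 0 0 0 0 0;0 0 0 0 0 0 0;0 0 0 0 0 0 0;0 0 0 0 0 0 0;0 0 0 0 0 0 0;0 0 0 0 0 0 0;0 0 0 0 0 0 0;0 0 0 0 0 0 0"}}

```text
t: 7.65
ee_pos: [0.6158, -0.0809, 0.3155]
ee_rot: [0.004, 0.766, 0.643, 0.003]
ft_force: [0.0, -0.7, -0.2]
width: -0.0
```

```bash
python3 - <<'E'
from h import *
import cv2
st()
a=manip.get_image("scene");cv2.imwrite("pics/a8.png",cv2.resize(a[130:340,130:390],None,fx=2.5,fy=2.5))
a=manip.get_image("side");cv2.imwrite("pics/s8.png",cv2.resize(a[120:400,150:450],None,fx=2,fy=2))
E
```

```text
t 7.65 pos [ 0.6158 -0.0809  0.3155] sorter [ 0.0624 -0.0426] F [ 0.02 -0.71 -0.22] w -0.0
[[ 0.173  0.985  0.01 ]
 [ 0.985 -0.173 -0.001]
 [ 0.     0.01  -1.   ]]
```

View pics/a8.png

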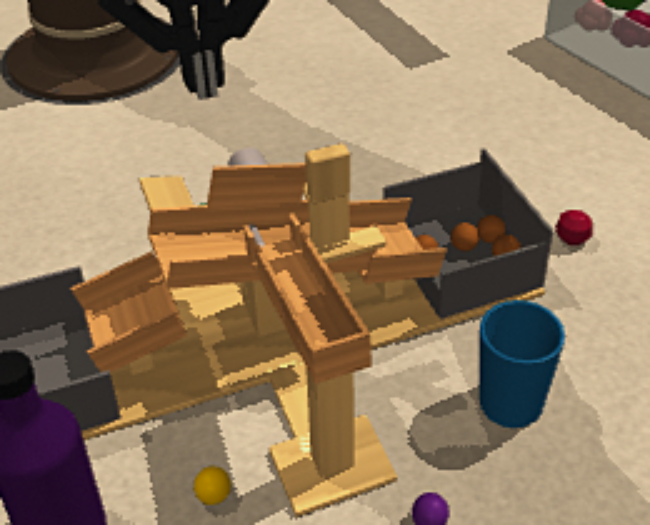

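View pics/s8.png

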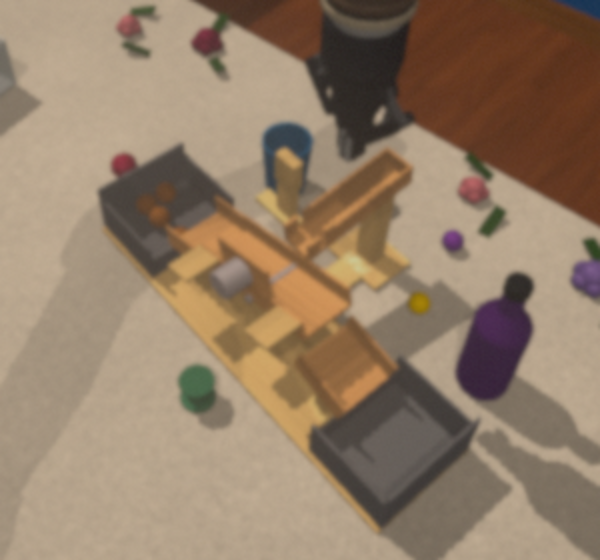

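Three balls are in the left bin, and the fourth at (427,243) may still be rolling at the chute end. I'll wait a second and look again.

>>> {"method": "step_arm", "body": {"commands": "0 0 0 0 0 0 0;0 0 0 0 0 0 0;0 0 0 0 0 0 0;0 0 0 0 0 0 0;0 0 0 0 0 0 0;0 0 0 0 0 0 0;0 0 0 0 0 0 0;0 0 0 0 0 0 0;0 0 0 0 0 0 0;0 0 0 0 0 0 0;0 0 0 0 0 0 0;0 0 0 0 0 0 0;0 0 0 0 0 0 0;0 0 0 0 0 0 0;0 0 0 0 0 0 0;0 0 0 0 0 0 0;0 0 0 0 0 0 0;0 0 0 0 0 0 0;0 0 0 0 0 0 0;0 0 0 0 0 0 0"}}

```text
t: 9.75
ee_pos: [0.6158, -0.081, 0.3156]
ee_rot: [0.004, 0.766, 0.643, 0.003]
ft_force: [0.7, 0.0, -1.0]
width: -0.0003
```

```bash
python3 - <<'E'
from h import *
import cv2
A=manip.get_image("scene");B=manip.get_image("side")
a=cv2.resize(A[190:270,250:360],(660,480),interpolation=cv2.INTER_CUBIC);cv2.imwrite("pics/a9.png",a)
cv2.imwrite("pics/s9.png",cv2.resize(B[180:270,190:310],(720,540),interpolation=cv2.INTER_CUBIC))
E
```

```text
(no output)
```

View pics/a9.png

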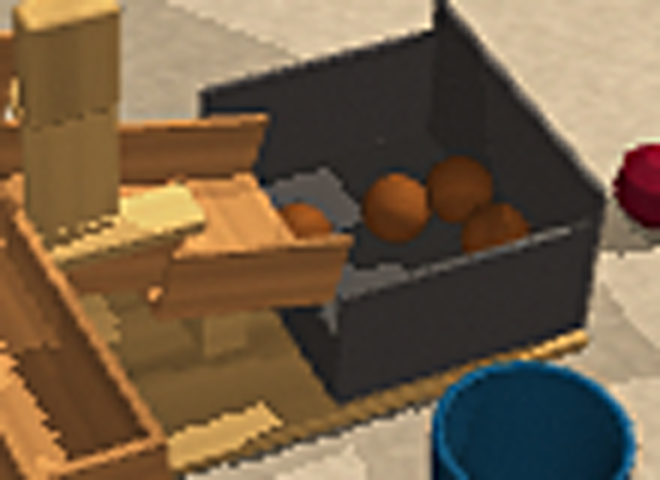

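View pics/s9.png

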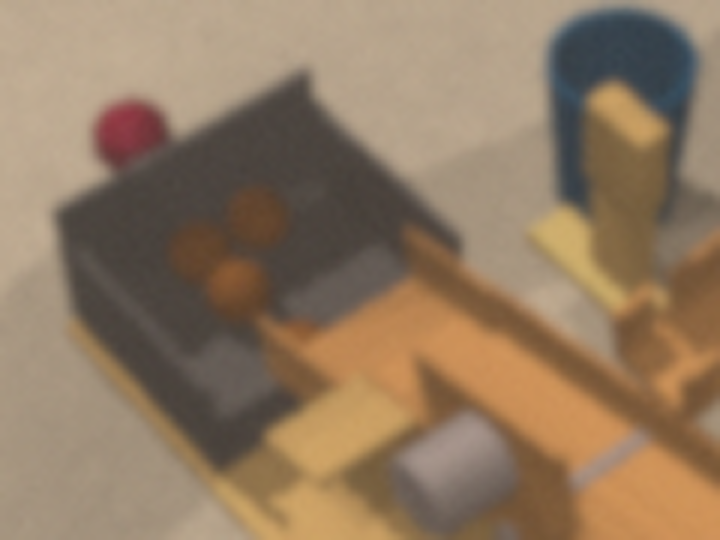

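```bash
python3 - <<'E'
from h import *
for u,v in((303,236),(397,208),(460,189),(495,234)):
    p=onz("scene",250+(u+.5)/6-.5,190+(v+.5)/6-.5,.027);q=R.T@(p[:2]-t)
    a=np.array(proj("side",p));print(q.round(4),"side9 px",((a+.5-[190,180])*6).round())
for z in(.03,.05,.06):
    p=onz("scene",300.1,228.9,z);print(z,(R.T@(p[:2]-t)).round(4),((np.array(proj("side",p))+.5-[190,180])*6).round())
E
```

```text
[-0.0092  0.1765] side9 px [298. 351.]
[-0.0099  0.2215] side9 px [239. 292.]
[-0.0105  0.2525] side9 px [199. 253.]
[0.0207 0.2527] side9 px [254. 220.]
0.03 [-0.0063  0.175 ] [305. 345.]
0.05 [0.013 0.165] [351. 309.]
0.06 [0.0226 0.16  ] [374. 291.]
```

All four balls are on the left bin's floor, at sorter y = 0.177, 0.222, 0.253 and 0.253. With the ball height assumed to be floor level, the two views agree. I'll hand in.

```bash
python3 -c "
from rig import manip
print(manip.close_job())"
```

```text
the job is handed in; nothing more can be done
None
```

The job is done and handed in: all four balls rolled into the left bin.

- **Gate:** It started tipped right. I pressed the left paddle down with the shut fingertips and it flipped to the left stop. Afterwards the paddle corners matched the predicted +0.24 rad position in both fixed views.
- **Shutter:** I pushed the tab left until it stopped, with about 21 N at the wrist at the end. I then backed off and raised the arm clear.
- **Balls:** Measured in the sorter frame, they lie at y = 0.177, 0.222, 0.253 and 0.253 m and |x| ≤ 0.021 m. I took their centre height as bin-floor level, and the side view agreed. The one at 0.177 m is partly hidden by the chute end, so its position is less certain, but it was still there after a 2 s wait.
- **Other objects:** The bottle, tumbler, spool and rosebud look unmoved in the pictures, though I did not measure them. The gripper hung clear at about 0.32 m height. The job took about 10 s, and no check failed or disagreed.

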